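# Restock the thread lane, oldest first

### The arm

A 6-joint arm with a two-finger parallel gripper is mounted at the origin on a cart in front of the work surface, level with it; the furniture and walls round the work are solid. World frame = base frame: x ahead of the robot, y to its left, z up, the work surface at z = 0. Lengths are in m, angles in rad, forces in N, time in s.
With the tool pointing down it reaches from about 0.4 to 0.825 m from the base axis. Payload 7 kg.
Tool frame: the origin (TCP) lies midway between the tips of the shut fingers; the grasp point (between the pads) lies 19 mm behind it; z points along the fingers, y is the line along which they close (so a half turn about z gives the same grasp; the last joint's range is limited). The gripper opens to 85 mm and grips with 20 to 120 N. Pads are 22 mm wide; open, the fingers measure 114 mm over their backs; the gripper's body (76 mm by 85 mm) begins 54 mm behind the grasp point. The pads swing forward as they close: fully open they stand 13 mm farther back than shut.
Start: joints at [0.288, 0.359, 0.012, 0, -1.224, -0.288], TCP at [0.675, -0, 0.198] pointing down, gripper open.
Joint ranges: [-3.07, 3.07], [-1.43, 2.12], [-1.02, 1.25], [-3.03, 1.67], [-3.05, -0], [-3.03, 3.03]. Speed limits (rad/s): [2.39, 2.39, 3.01, 3.14, 3.14, 3.14].

### API

Orientations are given as a unit quaternion [w, x, y, z].
In Python, from workcell import status, imaging, job, nets gives the robot as it stands.
- The arm moves only by the tool jog_arm, never from a script. Its argument "steps" is text: rows parted by semicolons, each of 5 numbers parted by spaces: the shift along the tool's x, y, z in mm, then the turn about the tool's z in degrees, then the opening, from 0 (shut) to 1 (fully open). A call has 1 to 12 rows; each row shifts and turns the commanded pose from where the row before left it, along the tool's axes as they then stand; what a row does not reach is not made up. A row lasts 1/10 s, in which the tool goes at most 50 mm and 8.59 degrees, less where a joint would pass 70% of its speed; a pose out of reach is approached as far as the arm can. A call is refused whole if a number of a shift passes 50 or a number of a turn 8.59, either way. A call with a gripper value outside its range is refused whole. The fingers move at their own pace and stop on an object; "grip_force" is the grip in N (left out, the last holds). Time passes only in rows, so rows that do not move let the fingers close. It gives the time, the measured TCP pose, the force, the opening and the grip force at its end, in the units of the state.
- status.get_obs(): the state, without advancing time (a new reading comes with each control period).
- imaging.camera(name): name is "scene" or "side" or "wrist"; returns the picture (384x512x3 uint8, red, green, blue); there is no depth.
- imaging.camera_info(name): a dict with "fx", "fy", "cx", "cy" (pixels), "T" (4x4, takes a point from camera to world coordinates). Camera axes: x right, y down, z forward; pixel columns grow to the right and rows downward; lengths in m; the calibration is good to about 2 mm. A picture is of the moment at which its call begins: read the wrist's pose just before it. camera_info takes no time and is no camera call; for the wrist camera it gives the pose at the moment of the call.
- job.sign_off(): hands the job in; it is judged then, once.
Trained networks look in the newest picture that a camera, given by its name, has taken for a name from the list of things; names that differ only in an ending like _2 or _b are one class to them, and where a whole thing is asked for, a point or a joint stands for the part that bears it (a point fixed in the world has none). Each returns a list of dicts, best first, with "confidence" (0 to 1); they miss things now and then, are a little off and sometimes report something else, mostly with a low value. They report only what shows in the picture. A call takes as long as a camera call.
- nets.recognise(camera, query): "extent" ([centre column, centre row, width, height] in pixels, round what is visible of it).
- nets.masks_of(camera, query): "region" (384x512 bool, what is visible of it) and "extent" ([centre column, centre row, width, height] in pixels, round what is visible of it).
- nets.mark_of(camera, query): "position" ([column, row] in pixels: a listed point, or the origin of a listed thing).
The state is a dict: "time_s": time; "joint_pos": joint angles; "joint_velocities": joint speeds; "tau": joint torques, N m; "position": TCP position; "orientation": TCP orientation; "ft_force": force on the tool from outside, world axes, zero at the start; "moment": the same for the moment, N m; "opening": finger opening in m; "gripper_force": force on a finger pad.
Only numpy, scipy, OpenCV 4.12 (cv2) and the standard library are available. Lean on these libraries where they do the work, as an engineer would, in place of code of your own. Each camera call takes 0.05 s, during which the arm holds its last target. There are 200 camera calls.

### The job

Restock the thread lane so that the oldest stock is used first: slide the two old spools forward along the lane, without lifting or tipping them, until the front one stands against the front stop and the second one against it, and only then set the two new spools that stand on the bench beside the lanes (not the one by the tape roll in the far corner) upright in the lane behind them, in either order. Leave the tins, the jar and the foam block beside the lanes where they are.

Things in the scene. Friction and masses are not known exactly. Their poses are not given: they have to be found in the camera images.
- thread_lane: open-topped wooden stock lane fixed to the bench, red tag plate on its front, 205 mm long, 64 mm wide; left or right of the tin lane. Origin on the bench top under it; x runs along it from the front (robot's end) to the back, y across, z up. Floor 6 mm above the bench; rails at y = +-23 to +-32 mm (46 mm free between), tops 18 mm above the bench. Back end, at x = +111 mm, is open
- lane_stop (a point): middle of the inner face of the thread lane's front stop, at floor height (lane x = -85 mm, 6 mm above the bench); axes as the lane's. The stop's top is 18 mm above the bench. Four spools in a row fit between here and the back end
- old_front_mid (a point): wooden spool of red waxed thread, 38 mm across its flanges, 50 mm high, standing upright, 60 g (about); this point is at its centre, 25 mm above its foot, z up along its axis. The old spool nearer the front in the thread lane. At the start it stands some way back from the front stop
- old_rear_mid (a point): wooden spool of red waxed thread, 38 mm across its flanges, 50 mm high, standing upright, 60 g (about); this point is at its centre, 25 mm above its foot, z up along its axis. The old spool behind it in the thread lane; bare lane floor behind it at the start, and nothing behind the lane's open end for 50 mm
- new_a_mid (a point): wooden spool of red waxed thread, 38 mm across its flanges, 50 mm high, standing upright, 60 g (about); this point is at its centre, 25 mm above its foot, z up along its axis. A new spool, standing on the bench to one side of the two lanes
- new_b_mid (a point): wooden spool of red waxed thread, 38 mm across its flanges, 50 mm high, standing upright, 60 g (about); this point is at its centre, 25 mm above its foot, z up along its axis. The other new spool, standing on the bench to one side of the two lanes
- tin_lane: the tin lane: same build as the thread lane but 69 mm wide, with a brass tag plate; fixed to the bench beside the thread lane. Holds tin0, tin1, tin2; it is not part of the work
- bead_jar: small glass jar with a knob lid, 44 mm across, 61 mm high, on the bench to one side of the lanes; origin at its foot; leave alone
- foam_block: cream foam block, 32 x 64 x 53 mm high, on the bench to one side of the lanes; origin at its foot; leave alone
- tin0: brass-coloured round tin, 43 mm across, 21 mm high, in the tin lane (its top 27 mm above the bench); origin at its foot; leave alone
- tin1: brass-coloured round tin, 43 mm across, 21 mm high, in the tin lane (its top 27 mm above the bench); origin at its foot; leave alone
- tin2: brass-coloured round tin, 43 mm across, 21 mm high, in the tin lane (its top 27 mm above the bench); origin at its foot; leave alone

How it is judged:
By the outcome, as a careful person would: the job done as asked, in the order asked, and still so for the second after the job is handed in, with the robot touching nothing.
It also fails if it takes over 59 s, if anything falls off the work surface, if the arm or the gripper's body presses on something with over 40 N, if the wrist force passes 120 N, or if a joint passes its speed limit or range.

## Working session

There is one attempt and no reset: what is moved stays moved. The work goes in short steps, Python scripts to look and compute and a tool call to move; the robot and the scene stay as the last step left them, time stands still between calls to the robot, and variables do not carry over. Pictures are saved under pics/ and viewed, at most 10 in all, crops included, and the job is handed in when it is done.

Besides the shell and the picture viewer there is one more tool, called after "Emit:" in YAML: its name, and indented under it one key for each argument. jog_arm: Moves the arm, as the interface text tells. Its arguments: {"type":"object","properties":{"steps":{"type":"string"},"grip_force":{"type":"number"}},"required":["steps"]}

```bash
mkdir -p pics; cat > h.py <<'E'
import numpy as np, cv2
from workcell import status, imaging, job, nets
def ray(cam,px,z,info=None):
    i=info or imaging.camera_info(cam);T=np.array(i["T"])
    d=T[:3,:3]@np.array([(px[0]-i["cx"])/i["fx"],(px[1]-i["cy"])/i["fy"],1]);o=T[:3,3]
    return o+d*(z-o[2])/d[2]
def save(cam,name):
    im=imaging.camera(cam);cv2.imwrite("pics/"+name,im[:,:,::-1]);return im
E
python3 - <<'E'
from h import *
a=save("scene","s0.png")
for q,z in [("thread_lane",0),("lane_stop",.006),("old_front_mid",.031),("old_rear_mid",.031),("new_a_mid",.025),("tin_lane",0),("bead_jar",0),("foam_block",0)]:
    for r in nets.mark_of("scene",q)[:5]: print(q,np.round(r["confidence"],2),np.round(r["position"],1),np.round(ray("scene",r["position"],z),4))
b=save("side","d0.png")
for q,z in [("thread_lane",0),("lane_stop",.006),("old_front_mid",.031),("new_a_mid",.025)]:
    for r in nets.mark_of("side",q)[:5]: print("side",q,np.round(r["confidence"],2),np.round(r["position"],1),np.round(ray("side",r["position"],z),4))
c=save("wrist","w0.png")
print(status.get_obs()["orientation"],imaging.camera_info("wrist")["T"])
cv2.imwrite("pics/all.png",cv2.resize(np.hstack([a,b])[:,:,::-1],(800,300)))
E
```

```text
thread_lane 0.85 [300.2 238.2] [ 0.5301 -0.0993  0.    ]
lane_stop 0.88 [263.4 254.2] [ 0.4325 -0.1043  0.006 ]
lane_stop 0.55 [234.6 198.2] [0.4896 0.096  0.006 ]
old_front_mid 0.67 [295.6 231.3] [ 0.5107 -0.1059  0.031 ]
old_rear_mid 0.66 [317.  217.8] [ 0.5771 -0.0944  0.031 ]
new_a_mid 0.57 [231.3 152.3] [0.5817 0.26   0.025 ]
tin_lane 0.78 [242.4 198.7] [0.5084 0.0917 0.    ]
bead_jar 0.56 [167.1 179.4] [0.3977 0.2672 0.    ]
foam_block 0.83 [364.4 278.9] [ 0.5554 -0.2623  0.    ]
side thread_lane 0.89 [253.4 192.8] [ 0.5262 -0.099   0.    ]
side thread_lane 0.32 [281.6 193.2] [ 0.4402 -0.1203  0.    ]
side lane_stop 0.71 [282.3 191.8] [ 0.4381 -0.1194  0.006 ]
side old_front_mid 0.56 [255.6 184.5] [ 0.5195 -0.0992  0.031 ]
side new_a_mid 0.81 [187.4 261.2] [0.5869 0.2795 0.025 ]
[ 2.29595020e-05 -7.07087802e-01  7.07125759e-01 -1.24477223e-06] [[-9.99999958e-01  1.63372599e-04  2.40145928e-04  6.74398875e-01]
 [ 2.25147396e-04  9.58358598e-01  2.85567412e-01 -7.19673158e-02]
 [-1.83492025e-04  2.85567454e-01 -9.58358594e-01  3.75007047e-01]
 [ 0.00000000e+00  0.00000000e+00  0.00000000e+00  1.00000000e+00]]
```

View pics/s0.png

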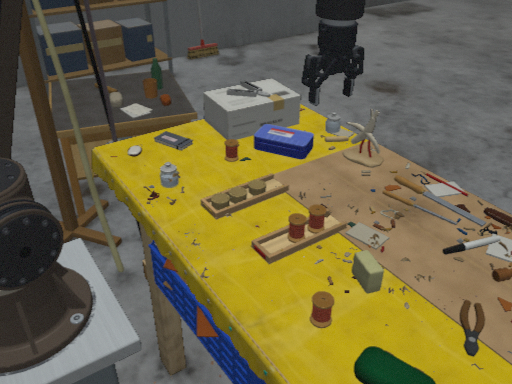

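View pics/w0.png

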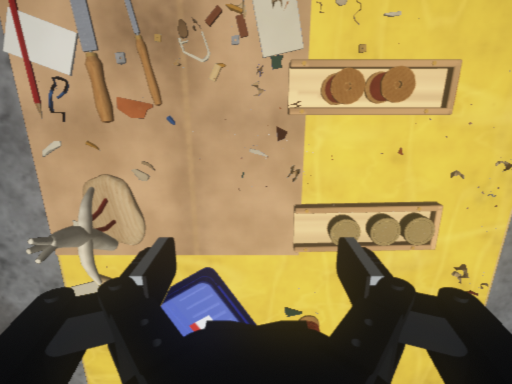

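The scene view shows the thread lane (about 300,238) with two red spools at (297,225) and (317,215). There are loose spools at (231,150) and (321,308), and something brown at the right edge (505,272). The wrist view shows the lane from column 288 to 461, aligned with the image. Next I check the side view for the decoy and refine the positions.

```bash
python3 - <<'E'
from h import *
for cam,q,z in [("scene","new_a_mid",.025),("side","new_a_mid",.025),("wrist","old_front_mid",.031)]:
    imaging.camera(cam)
    for r in nets.masks_of(cam,q)[:6]:
        e=r["extent"]; print(cam,q,round(r["confidence"],2),np.round(e,1),np.round(ray(cam,e[:2],z),4))
w=cv2.imread("pics/w0.png")
# lane corners (outer top, z=.018), rough pixels
for p in [(288,60),(461,59),(453,114),(288,115),(449,65),(449,107)]: print(p,np.round(ray("wrist",p,.018),4))
# top flanges z=.056
g=cv2.cvtColor(w,cv2.COLOR_BGR2GRAY)
for p in [(349,85),(398,84)]: print(p,np.round(ray("wrist",p,.056),4))
d=cv2.imread("pics/d0.png"); a=cv2.imread("pics/s0.png")
cv2.imwrite("pics/v1.png",np.vstack([cv2.resize(d,(800,600))[90:600][:330],np.hstack([cv2.resize(w[40:130,270:480],(630,270)),np.zeros((270,170,3),np.uint8)])]))
E
```

```text
scene new_a_mid 0.76 [232.4 148.4  18.6  22.5] [0.5955 0.2769 0.025 ]
side new_a_mid 0.7 [190.9 261.   20.9  26. ] [0.5793 0.2768 0.025 ]
wrist old_front_mid 0.76 [388.7  87.1  48.   33.4] [ 0.518  -0.0966  0.031 ]
(288, 60) [ 0.6362 -0.1278  0.018 ]
(461, 59) [ 0.4305 -0.1289  0.018 ]
(453, 114) [ 0.427  -0.0658  0.018 ]
(288, 115) [ 0.6341 -0.0647  0.018 ]
(449, 65) [ 0.4434 -0.1223  0.018 ]
(449, 107) [ 0.4337 -0.0743  0.018 ]
(349, 85) [ 0.573 -0.097  0.056]
(398, 84) [ 0.5197 -0.098   0.056 ]
```

View pics/v1.png

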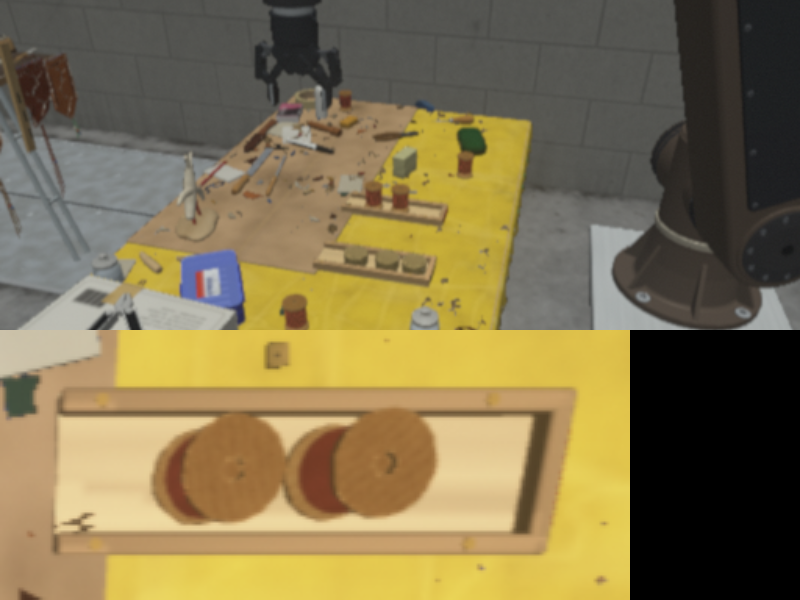

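Side view: the decoy spool stands in the far corner by the tape roll (crop 345,100). The loose spool near the foam block is at crop (465,163) and the other is near the jar at (295,310). The lane close-up shows two spools side by side with their tops at wrist pixels (398,84) and (348,86), and the stop inner face near column 447. I'll shut the fingers and move behind the rear spool.

Emit:
jog_arm:
  steps: "25 10 10 0 0;25 10 10 0 0;25 10 10 0 0;22 15 10 0 0;0 5 20 0 0;0 0 10 0 0;0 0 0 0 0;0 0 0 0 0"
  grip_force: 30

```text
time_s: 1.85
position: [0.6257, -0.0967, 0.1287]
orientation: [0.0, 0.707, -0.707, 0.0]
ft_force: [-0.7, -0.2, -0.4]
opening: 0.0001
gripper_force: 0.0
```

```bash
python3 - <<'E'
from h import *
o=status.get_obs();print(o["time_s"],o["position"],o["ft_force"],o["opening"])
save("wrist","w1.png")
for p,c in [((321,308),"scene"),((297.6,163),"side")]: print(np.round(ray(c,p,.025),4))
E
```

```text
1.85 [ 0.62573084 -0.09666386  0.12868946] [-0.66735816 -0.16501809 -0.39601947] 0.00013529639798942326
[ 0.4221 -0.2898  0.025 ]
[ 0.4185 -0.2928  0.025 ]
```

View pics/w1.png

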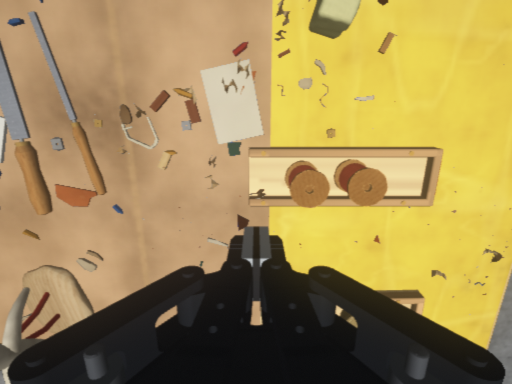

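The wrist view shows the lane's outer top corners near (249,148), (442,149), (435,207) and (249,206), with spool tops at (310,188) and (368,187). I'll convert these to world coordinates.

```bash
python3 - <<'E'
from h import *
i=imaging.camera_info("wrist")
for p in [(249,148),(442,149),(435,207),(249,206)]: print(np.round(ray("w",p,.018,i),4))
for p in [(310,188),(368,187)]: print(np.round(ray("w",p,.056,i),4))
E
```

```text
[ 0.6329 -0.1294  0.018 ]
[ 0.4306 -0.1285  0.018 ]
[ 0.4258 -0.0639  0.018 ]
[ 0.6333 -0.0649  0.018 ]
[ 0.5742 -0.0967  0.056 ]
[ 0.5194 -0.0978  0.056 ]
```

Emit:
jog_arm:
  steps: "0 0 30 0 0;0 0 30 0 0;0 0 30 0 0;0 0 15 0 0;0 0 8 0 0;0 0 0 0 0;0 5 0 0 0;0 5 0 0 0;0 5 0 0 0;0 5 0 0 0;0 5 0 0 0;0 5 0 0 0"

```text
time_s: 3.1
position: [0.5951, -0.097, 0.0158]
orientation: [-0.0, 0.707, -0.707, 0.0]
ft_force: [1.3, 0.1, 2.0]
opening: 0.0001
gripper_force: 0.8
```

Emit:
jog_arm:
  steps: "0 5 0 0 0;0 5 0 0 0;0 5 0 0 0;0 5 0 0 0;0 5 0 0 0;0 5 0 0 0;0 5 0 0 0;0 4 0 0 0;0 3 0 0 0;0 3 0 0 0;0 2 0 0 0;0 0 0 0 0"

```text
time_s: 4.3
position: [0.5475, -0.097, 0.0152]
orientation: [-0.0, -0.707, 0.707, 0.0]
ft_force: [2.4, 0.2, 3.0]
opening: 0.0007
gripper_force: 1.6
```

```bash
python3 - <<'E'
from h import *
save("wrist","w2.png");a=save("scene","s2.png")
w=cv2.imread("pics/w2.png")
cv2.imwrite("pics/v2.png",np.hstack([cv2.resize(w,(400,300)),cv2.resize(a[190:290,230:365,::-1],(400,300))]))
E
```

```text
(no output)
```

View pics/v2.png

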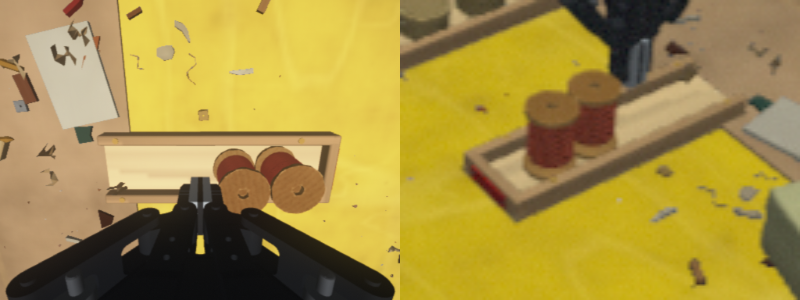

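Both spools are upright and touching, ahead of the fingers, with a gap to the stop still showing. Continuing to push.

Emit:
jog_arm:
  steps: "0 4 0 0 0;0 4 0 0 0;0 4 0 0 0;0 3 0 0 0;0 3 0 0 0;0 0 0 0 0"

```text
time_s: 5.0
position: [0.5289, -0.0971, 0.0151]
orientation: [-0.0, -0.707, 0.707, 0.0]
ft_force: [0.5, 0.2, 0.6]
opening: -0.0
gripper_force: 0.4
```

Emit:
jog_arm:
  steps: "0 2 0 0 0;0 2 0 0 0;0 0 0 0 0"

```text
time_s: 5.3
position: [0.5257, -0.097, 0.0152]
orientation: [-0.0, -0.707, 0.707, 0.0]
ft_force: [1.0, 0.5, 1.1]
opening: 0.0002
gripper_force: 0.6
```

```bash
python3 - <<'E'
from h import *
w=save("wrist","w3.png");a=save("scene","s3.png")
i=imaging.camera_info("wrist");T=np.array(i["T"])
for x in [.439,.458,.496]:
  for z in (.006,.056):
    c=T[:3,:3].T@(np.array([x,-.097,z])-T[:3,3]);print(x,z,i["fx"]*c[0]/c[2]+i["cx"],i["fy"]*c[1]/c[2]+i["cy"])
cv2.imwrite("pics/v3.png",np.hstack([cv2.resize(w[150:330,230:470,::-1],(400,300)),cv2.resize(a[190:290,230:365,::-1],(400,300))]))
E
```

```text
0.439 0.006 374.74907560178895 212.43659154656933
0.439 0.056 412.53523445550525 245.31913590012334
0.458 0.006 348.5654188537856 212.44634801840434
0.458 0.056 378.0312131242111 245.33275297705148
0.496 0.006 296.19534999793126 212.46586198876784
0.496 0.056 309.01838556027695 245.35998901927815
```

View pics/v3.png

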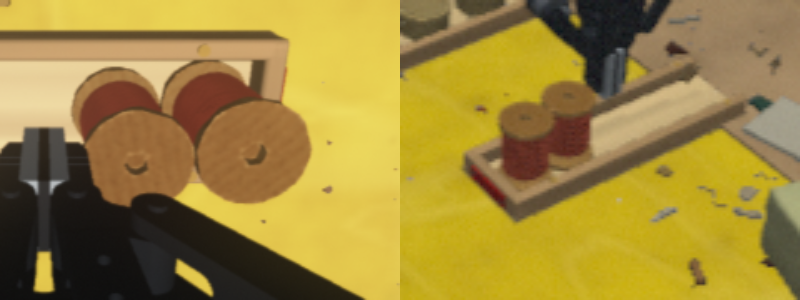

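The front spool's foot reaches about column 380, and the stop's face shows just beyond it, near 385. A few mm remain.

Emit:
jog_arm:
  steps: "0 2 0 0 0;0 2 0 0 0;0 0 0 0 0"

```text
time_s: 5.7
position: [0.5241, -0.0967, 0.0162]
orientation: [-0.002, 0.707, -0.707, 0.001]
ft_force: [5.0, -0.3, 1.3]
opening: -0.0
gripper_force: 2.9
```

Emit:
jog_arm:
  steps: "0 1.5 0 0 0;0 1.5 0 0 0;0 0 0 0 0"

```text
time_s: 6.0
position: [0.5234, -0.0965, 0.0171]
orientation: [-0.003, 0.708, -0.707, 0.003]
ft_force: [8.6, 0.4, 3.7]
opening: -0.0003
gripper_force: 4.8
```

Emit:
jog_arm:
  steps: "0 1.5 0 0 0;0 1.5 0 0 0;0 0 0 0 0"

```text
time_s: 6.3
position: [0.5227, -0.0962, 0.018]
orientation: [-0.004, 0.708, -0.706, 0.004]
ft_force: [12.1, 0.9, 5.8]
opening: -0.0004
gripper_force: 6.7
```

The force is rising with no travel, so the row is against the stop. Backing off, lifting, and moving over the new spool near the foam block.

Emit:
jog_arm:
  steps: "0 -8 0 0 0;0 -8 0 0 0;0 -8 0 0 0;0 0 -34 0 0;0 0 -50 0 0;0 0 -50 0 0.5;33 20 0 0 1;33 20 0 0 1;33 20 0 0 1;33 20 0 0 1;33 20 0 0 1;29 20 0 0 1"

```text
time_s: 7.5
position: [0.4183, -0.2922, 0.1487]
orientation: [-0.0, -0.707, 0.707, 0.001]
ft_force: [0.9, 0.3, 0.5]
opening: 0.0852
gripper_force: 0.0
```

Emit:
jog_arm:
  steps: "0 0 0 8.5 1;0 0 0 8.5 1;0 0 0 8.5 1;0 0 0 8.5 1;0 0 0 8.5 1;0 0 0 8.5 1;0 0 0 8.5 1;0 0 0 8.5 1;0 0 0 8.5 1;0 0 0 8.5 1;0 0 0 5 1;0 0 0 0 1"
  grip_force: 40

```text
time_s: 8.7
position: [0.4193, -0.2909, 0.1486]
orientation: [-0.001, 0.001, 1.0, 0.0]
ft_force: [-0.2, -0.3, 0.0]
opening: 0.0853
gripper_force: 0.0
```

```bash
python3 - <<'E'
from h import *
w=save("wrist","w4.png");i=imaging.camera_info("wrist")
for r in nets.masks_of("wrist","new_a_mid")[:4]:
    print(round(r["confidence"],2),np.round(r["extent"],1),np.round(ray("w",r["extent"][:2],.025,i),4))
for r in nets.mark_of("wrist","new_a_mid")[:4]: print(round(r["confidence"],2),np.round(r["position"],1),np.round(ray("w",r["position"],.025,i),4))
a=save("scene","s4.png")
for r in nets.masks_of("scene","old_front_mid")[:5]: print(round(r["confidence"],2),np.round(r["extent"],1),np.round(ray("scene",r["extent"][:2],.031),4))
cv2.imwrite("pics/v4.png",np.hstack([cv2.resize(w[:,:,::-1],(400,300)),cv2.resize(a[190:290,230:365,::-1],(400,300))]))
E
```

```text
0.88 [273.5 240.4  20.6  28.1] [ 0.456  -0.1048  0.031 ]
0.45 [255.4 186.2  18.5  13.8] [0.5372 0.0801 0.031 ]
0.44 [364.8 272.2  29.4  43.6] [ 0.5419 -0.2715  0.031 ]
```

View pics/v4.png

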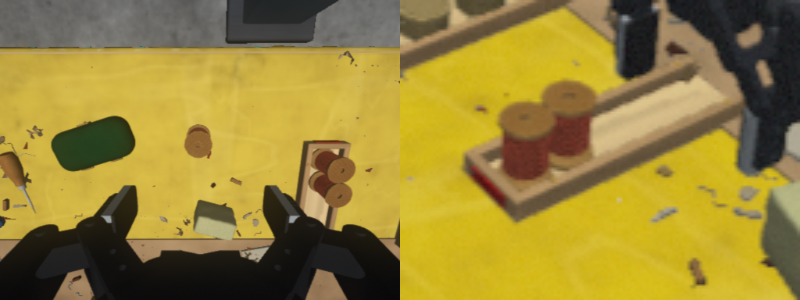

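The wrist view (halved) shows the new spool at about (198,140), i.e. full-resolution (253,179). The old pair stands together against the red-tag stop, with tops at about (436,215) and (433,250). The scene view confirms both are upright.

```bash
python3 - <<'E'
from h import *
w=cv2.imread("pics/w4.png");i=imaging.camera_info("wrist")
print(np.round(ray("w",(253.5,181),.05,i),4))
for p in [(436,215),(432,250)]: print(np.round(ray("w",p,.056,i),4))
for p in [(394,183),(446,184),(417,191)]: print(np.round(ray("w",p,.018,i),4))
cv2.imwrite("pics/v5.png",np.hstack([cv2.resize(w[145:225,215:295],(390,390)),cv2.resize(w[165:275,365:475],(390,390))]))
E
```

```text
[ 0.4184 -0.2928  0.05  ]
[ 0.4536 -0.1001  0.056 ]
[ 0.4948 -0.0967  0.056 ]
[ 0.4289 -0.1297  0.018 ]
[ 0.43  -0.069  0.018]
[ 0.4386 -0.1013  0.018 ]
```

View pics/v5.png

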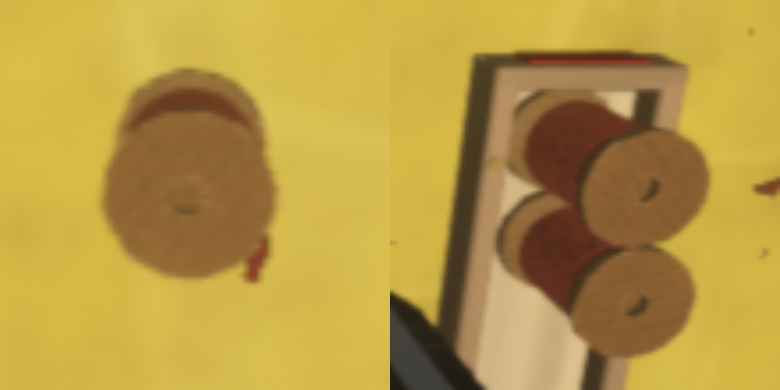

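The front spool's lower flange touches the stop and the pair touches each other. The new spool is about at (0.421, -0.293). Descending and gripping.

Emit:
jog_arm:
  steps: "-2 -2 40 0 1;0 0 40 0 1;0 0 30 0 1;0 0 16 0 1;0 0 0 0 1;0 0 0 0 0;0 0 0 0 0;0 0 0 0 0;0 0 0 0 0;0 0 0 0 0;0 0 0 0 0;0 0 0 0 0"
  grip_force: 40

```text
time_s: 10.15
position: [0.422, -0.293, 0.0234]
orientation: [0.0, -0.0, 1.0, -0.0]
ft_force: [-0.7, 0.2, -0.3]
opening: -0.0003
gripper_force: 0.0
```

```bash
python3 - <<'E'
from h import *
w=save("wrist","w5.png");a=save("scene","s5.png");d=save("side","d5.png")
cv2.imwrite("pics/v6.png",np.hstack([cv2.resize(a[260:380,250:410,::-1],(400,300)),cv2.resize(d[120:210,240:360,::-1],(400,300))]))
print(status.get_obs()["position"])
E
```

```text
[ 0.42196647 -0.29302898  0.02329694]
```

View pics/v6.png

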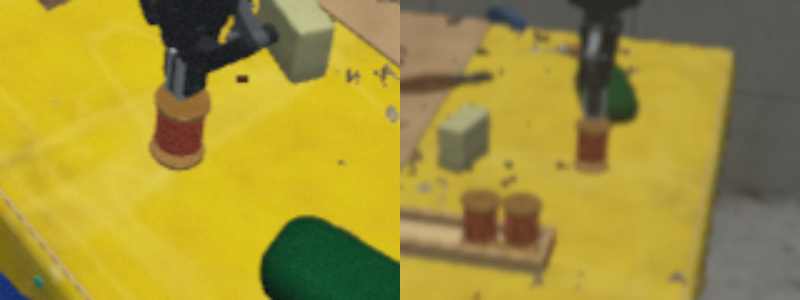

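The spool stands upright and the shut fingers look to be just behind it. Let me measure it.

```bash
python3 - <<'E'
from h import *
for n,c,p in [("s0","scene",(322.8,300)),("x","side",(297.6,157))]: print(c,np.round(ray(c,p,.05),4))
for c in ("scene","side"):
    i=imaging.camera_info(c);T=np.array(i["T"])
    for X in [(.422,-.293,.023),(.422,-.293,.05),(.422,-.293,0.)]:
        k=T[:3,:3].T@(np.array(X)-T[:3,3]);print(c,X,np.round([i["fx"]*k[0]/k[2]+i["cx"],i["fy"]*k[1]/k[2]+i["cy"]],1))
A=lambda n,r:cv2.resize(cv2.imread(f"pics/{n}.png")[r[0]:r[1],r[2]:r[3]],(390,290))
w=A("w5",(0,384,0,512))
s=(280,340,285,360);t=(140,180,275,325)
cv2.imwrite("pics/v7.png",np.vstack([np.hstack([A("s0",s),A("s5",s)]),np.hstack([w,A("d5",t)])]))
E
```

```text
scene [ 0.4191 -0.2948  0.05  ]
side [ 0.4195 -0.2882  0.05  ]
scene (0.422, -0.293, 0.023) [322.1 310. ]
scene (0.422, -0.293, 0.05) [323.4 298.6]
scene (0.422, -0.293, 0.0) [321.  319.5]
side (0.422, -0.293, 0.023) [296.6 163.4]
side (0.422, -0.293, 0.05) [297.1 156.3]
side (0.422, -0.293, 0.0) [296.1 169.2]
```

View pics/v7.png

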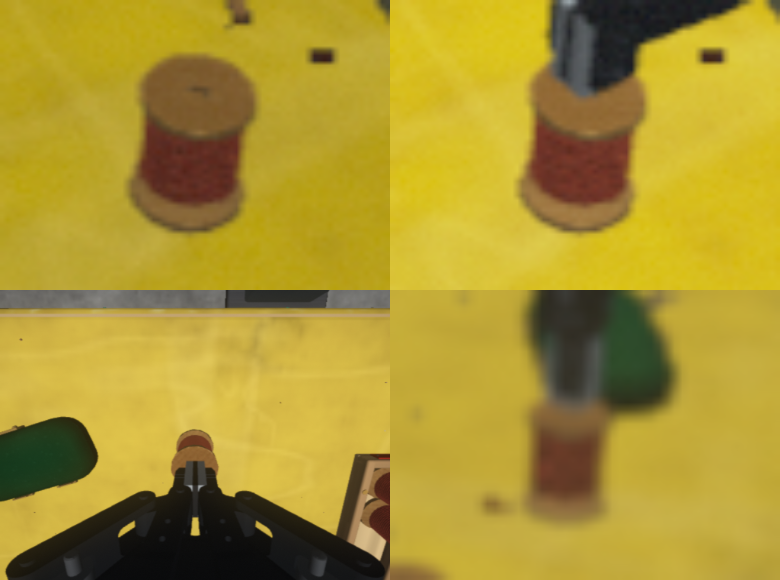

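The spool is exactly where it was (scene about (322,305)), and the shut fingers appear over its top flange. That doesn't fit with fingers at z=0.023 pushing through a solid spool. I've used my ten pictures, so I'll check this numerically.

```bash
python3 - <<'E'
from h import *
w1=cv2.imread("pics/w1.png");w5=cv2.imread("pics/w5.png")
g=lambda a:cv2.cvtColor(a,cv2.COLOR_BGR2GRAY)
# shut fingers are fixed in the wrist picture: rows down the middle column, both pictures
for r in range(212,270,4): print(r,w1[r,250].tolist(),w5[r,250].tolist(),w1[r,262].tolist(),w5[r,262].tolist())
i=imaging.camera_info("wrist");T=np.array(i["T"])
for z in (.023,.05):
    k=T[:3,:3].T@(np.array([.422,-.293,z])-T[:3,3]);print(z,np.round([i["fx"]*k[0]/k[2]+i["cx"],i["fy"]*k[1]/k[2]+i["cy"],k[2],i["fx"]*.038/k[2]],3))
for c in("wrist","scene","side"):
    imaging.camera(c)
    for q in("new_a_mid","new_b_mid","old_rear_mid"):
        print(c,q,[(round(r["confidence"],2),np.round(r["extent"],0).tolist()) for r in nets.recognise(c,q)])
E
```

```text
212 [111, 152, 187] [50, 98, 142] [107, 148, 184] [52, 100, 143]
216 [110, 151, 187] [52, 100, 143] [105, 148, 183] [50, 98, 141]
220 [107, 149, 184] [47, 94, 138] [105, 147, 182] [49, 97, 140]
224 [108, 150, 186] [50, 98, 140] [107, 149, 185] [52, 99, 142]
228 [74, 79, 82] [59, 68, 71] [73, 80, 83] [61, 68, 72]
232 [74, 78, 81] [60, 67, 70] [74, 80, 82] [60, 67, 70]
236 [72, 77, 79] [59, 66, 69] [73, 79, 81] [60, 67, 69]
240 [73, 77, 80] [60, 67, 69] [72, 78, 80] [60, 66, 68]
244 [72, 76, 78] [59, 65, 67] [72, 77, 79] [61, 65, 67]
248 [72, 75, 77] [60, 65, 67] [72, 76, 78] [60, 65, 67]
252 [71, 74, 76] [60, 65, 66] [71, 76, 77] [59, 64, 65]
256 [71, 74, 75] [59, 64, 65] [71, 74, 75] [59, 64, 65]
260 [197, 196, 191] [170, 168, 165] [195, 194, 191] [169, 169, 165]
264 [57, 60, 61] [46, 50, 52] [46, 51, 53] [37, 43, 44]
268 [21, 26, 30] [16, 24, 28] [20, 28, 32] [15, 23, 27]
0.023 [2.54834e+02 2.18893e+02 1.91000e-01 5.45950e+01]
0.05 [2.54628e+02 2.36196e+02 1.65000e-01 6.31690e+01]
wrist new_a_mid []
wrist new_b_mid []
wrist old_rear_mid [(0.66, [492.0, 306.0, 35.0, 62.0])]
scene new_a_mid [(0.68, [233.0, 150.0, 16.0, 26.0])]
scene new_b_mid [(0.98, [319.0, 310.0, 25.0, 34.0])]
scene old_rear_mid [(0.88, [285.0, 231.0, 19.0, 30.0])]
side new_a_mid [(0.58, [191.0, 259.0, 18.0, 28.0])]
side new_b_mid [(0.69, [295.0, 164.0, 16.0, 15.0])]
side old_rear_mid [(0.69, [266.0, 184.0, 13.0, 18.0])]
```

```bash
python3 - <<'E'
from h import *
w5=cv2.imread("pics/w5.png").astype(int);s5=cv2.imread("pics/s5.png").astype(int)
def cls(p):
    b,g,r=p
    return "Y" if (g>.72*r and b<.55*g and r>120) else "F" if abs(r-b)<30 else "R" if (g<.55*r) else "w"
for r in range(186,250,4): print(r,"".join(cls(w5[r,c]) for c in range(205,310,2)))
print()
for r in range(280,334,2): print(r,"".join(cls(s5[r,c]) for c in range(300,345)))
print(status.get_obs())
E
```

```text
186 YYYYYYYYYYYYYYYYYYYYYYYYwYYwYwYYYYYYYYYYYYYYYYYYYYYYY
190 YYYYYYYYYYYYYYYYYYYYYYYYYYwYYwwYYYYYYYYYYYYYYYYYYYYYY
194 YYYYYYYYYYYYYYYYYYYYwwwRRRRRRRwwYYYYYYYYYYYYYYYYYYYYY
198 YYYYYYYYYYYYYYYYYwwRRRRRRRRRRRRRRwwYYYYYYYYYYYYYYYYYY
202 YYYYYYYYYYYYYYYYwRRRRRRRRRRRRRRRRRRwwYYYYYYYYYYYYYYYY
206 YYYYYYYYYYYYYYYwRRRwwwwwwwwwwwwRRRRRwYYYYYYYYYYYYYYYY
210 YYYYYYYYYYYYYYwRwwwwwwwwwwwwwwwwYwwRwYYYYYYYYYYYYYYYY
214 YYYYYYYYYYYYYYwwwwwwwwwwwwwwwwwwwwwYYYYYYYYYYYYYYYYYY
218 YYYYYYYYYYYYYYwwwwwwwwwwwwwwwwwwwwwwwwYYYYYYYYYYYYYYY
222 YYYYYYYYYYYYwwwwwwwwwwwwwwwwwwwwwwwwwwwYYYYYYYYYYYYYY
226 YYYYYYYYYYYwwwwwwwwwwwwwwwwwwwwwwwwwwwwYYYYYYYYYYYYYY
230 YYYYYYYYYYYwwwwwwwwwFFFFFFFFFFFFwwwwwwwwYYYYYYYYYYYYY
234 YYYYYYYYYYYwwwwwwwwwFFFFFFFFFFFFwwwwwwwwwYYYYYYYYYYYY
238 YYYYYYYYYYwwwwFFFFFFFFFFFFFFFFFFFFFFFFwwYYYYYYYYYYYYY
242 YYYYYYYYYYYwwFFFFFFFFFFFFFFFFFFFFFFFFFFwYYYYYYYYYYYYY
246 YYYYYYYYYYYYwFFFFFFFFFFFFFFFFFFFFFFFFFFwYYYYYYYYYYYYY

280 YYYYYYYYYYYYYYYYwFFFFFFFFFFFFFFFFFFFFFFFFFFFF
282 YYYYYYYYYYYYYYYYFFFFFFFFFFFFFFFFFFFFFFFFFFFFF
284 YYYYYYYYYYYYYYYYFFFFFFFFFFFFFFFFFFFFFFFFFFFFw
286 YYYYYYYYYYYYYYYYF
[... 1191 characters left out ...]
0.9, 'joint_pos': array([-2.24359786e-01,  2.84359624e-01, -5.60281374e-01,  1.98490210e-05,
       -7.26189332e-01, -1.34646445e+00]), 'joint_velocities': array([-0.00031214, -0.00168632,  0.00153688,  0.00025025, -0.00039688,
        0.00039147]), 'tau': array([ 9.82984625e-05, -4.38479805e+01,  2.07297152e+01,  4.90043834e+00,
       -7.56121608e-04, -1.62760983e-06]), 'position': array([ 0.42197562, -0.29303177,  0.02329426]), 'orientation': array([-1.80416981e-05,  6.53286559e-06,  1.00000000e+00, -2.64250848e-06]), 'ft_force': array([-0.15317432,  0.92552844,  0.30466087]), 'moment': array([ 0.00350631,  0.02925905, -0.08617444]), 'gripper_force': 0.0, 'opening': 0.0001370444945651519}
```

The evidence agrees. The arm's pose matches the spool in the wrist view, but the shut fingertips appear well above the stated TCP, so they closed above the flange. I'll triangulate the real fingertip.

```bash
python3 - <<'E'
from h import *
from scipy.optimize import least_squares
P={}
for c in("wrist","scene"): P[c]=imaging.camera_info(c)
def proj(c,X):
    i=P[c];T=np.array(i["T"]);k=T[:3,:3].T@(X-T[:3,3]);return np.array([i["fx"]*k[0]/k[2]+i["cx"],i["fy"]*k[1]/k[2]+i["cy"]])
f=lambda X:np.r_[proj("wrist",X)-[256,227],proj("scene",X)-[322,298.5]]
r=least_squares(f,[.42,-.29,.04]);print(r.x,r.fun)
for x in(.411,.422,.433):
  for z in (.023,.035,.05,.06): print(x,z,proj("wrist",np.array([x,-.293,z]))[1].round(1),proj("scene",np.array([x,-.293,z])).round(1))
E
```

```text
[ 0.41586329 -0.29229601  0.05121698] [-0.20298197  0.62797546 -1.66310522  0.83958041]
0.411 0.023 203.9 [317.1 312.8]
0.411 0.035 210.2 [317.6 307.7]
0.411 0.05 219.2 [318.3 301.3]
0.411 0.06 226.2 [318.8 297. ]
0.422 0.023 218.9 [322.1 310. ]
0.422 0.035 225.9 [322.6 305. ]
0.422 0.05 236.2 [323.4 298.6]
0.422 0.06 244.0 [323.9 294.3]
0.433 0.023 233.3 [327.  307.3]
0.433 0.035 241.2 [327.6 302.3]
0.433 0.05 252.5 [328.4 295.9]
0.433 0.06 261.2 [328.9 291.6]
```

The real tips sit about 30 mm above the reported TCP, so they were just above the flange. I'll open, go down in two stages while watching the force, and close again.

Emit:
jog_arm:
  steps: "0 0 -10 0 1;0 0 0 0 1;0 0 0 0 1;0 0 0 0 1;0 0 0 0 1;0 0 10 0 1;0 0 6 0 1;0 0 6 0 1;0 0 0 0 1"

```text
time_s: 11.8
position: [0.4211, -0.2928, 0.01]
orientation: [-0.001, 0.0, 1.0, 0.0]
ft_force: [0.4, 0.9, 0.6]
opening: 0.0853
gripper_force: 0.0
```

Emit:
jog_arm:
  steps: "0 0 5 0 1;0 0 5 0 1;0 0 0 0 1;0 0 0 0 0;0 0 0 0 0;0 0 0 0 0;0 0 0 0 0;0 0 0 0 0;0 0 0 0 0;0 0 0 0 0"
  grip_force: 30

```text
time_s: 12.8
position: [0.4223, -0.2931, 0.0017]
orientation: [0.0, -0.0, 1.0, -0.0]
ft_force: [-1.0, 1.1, 5.3]
opening: 0.0367
gripper_force: 29.9
```

Gripped (36.7 mm, 30 N). Lift and carry over the lane.

Emit:
jog_arm:
  steps: "0 0 -20 0 0;0 0 -35 0 0;0 0 -40 0 0;-14 26 0 0 0;-20 34 0 0 0;-20 34 0 0 0;-20 34 0 0 0;-20 34 0 0 0;-20 34 0 0 0;0 0 0 0 0;0 0 0 0 0"

```text
time_s: 13.9
position: [0.5358, -0.0961, 0.0957]
orientation: [-0.001, -0.001, 1.0, 0.0]
ft_force: [-0.5, 0.6, -0.8]
opening: 0.0368
gripper_force: 30.6
```

```bash
python3 - <<'E'
from h import *
o=status.get_obs();print(o["position"],o["opening"],o["gripper_force"])
i=imaging.camera_info("wrist");imaging.camera("wrist")
for q,z in(("new_b_mid",.09+.025),("old_rear_mid",.031),("old_front_mid",.031),("thread_lane",0)):
  for r in nets.masks_of("wrist",q): print("w",q,round(r["confidence"],2),np.round(r["extent"],0),np.round(ray("w",r["extent"][:2],z,i),4))
for c in("scene","side"):
  imaging.camera(c);T=imaging.camera_info(c);M=np.array(T["T"])
  for r in nets.masks_of(c,"new_b_mid"): print(c,round(r["confidence"],2),np.round(r["extent"],0))
  k=M[:3,:3].T@(np.array([o["position"][0],o["position"][1],.12])-M[:3,3]);print("expected",T["fx"]*k[0]/k[2]+T["cx"],T["fy"]*k[1]/k[2]+T["cy"])
E
```

```text
[ 0.53580719 -0.09611743  0.09565217] 0.03678386614089555 30.565232634544373
w new_b_mid 0.68 [256. 242.  73.  92.] [ 0.5434 -0.0956  0.115 ]
w old_rear_mid 0.61 [255. 151.  48.  50.] [ 0.4979 -0.0961  0.031 ]
w old_front_mid 0.75 [251. 101.  47.  52.] [ 0.4564 -0.0998  0.031 ]
w thread_lane 0.97 [254. 174.  74. 211.] [ 0.5258 -0.0976  0.    ]
w thread_lane 0.61 [450. 203.  57.  52.] [0.5568 0.1082 0.    ]
scene 0.79 [300. 188.  17.  33.]
expected 304.92683379062004 188.78390193007246
side 0.5 [250. 160.  12.  22.]
expected 250.4197426199217 158.34786368292185
```

Held, and well aligned over the lane. Shift 7 mm further back for clearance and lower it.

Emit:
jog_arm:
  steps: "-7 -1 0 0 0;0 0 0 0 0;0 0 25 0 0;0 0 25 0 0;0 0 18 0 0;0 0 10 0 0;0 0 6 0 0;0 0 3 0 0;0 0 0 0 0"

```text
time_s: 15.25
position: [0.5433, -0.098, 0.0095]
orientation: [0.0, -0.0, 1.0, -0.0]
ft_force: [0.4, -0.3, -0.9]
opening: 0.0365
gripper_force: 30.6
```

Emit:
jog_arm:
  steps: "0 0 1.5 0 0;0 0 0 0 0;0 0 0 0 0.6;0 0 0 0 0.8;0 0 0 0 1;0 0 0 0 1;0 0 -20 0 1;0 0 -40 0 1;0 0 -50 0 1;0 0 -40 0 1;0 0 0 0 1"

```text
time_s: 16.35
position: [0.5467, -0.0981, 0.1644]
orientation: [0.005, -0.0, 1.0, 0.0]
ft_force: [-0.7, 0.2, -0.8]
opening: 0.0853
gripper_force: 0.0
```

```bash
python3 - <<'E'
from h import *
o=status.get_obs();print(o["time_s"],o["position"],o["opening"])
i=imaging.camera_info("wrist");imaging.camera("wrist")
for q in("new_a_mid","old_rear_mid","old_front_mid"):
  for r in nets.mark_of("wrist",q): print("w",q,round(r["confidence"],2),np.round(r["position"],0),np.round(ray("w",r["position"],.031,i),4))
  for r in nets.masks_of("wrist",q): print("m",q,round(r["confidence"],2),np.round(r["extent"],0))
for c in("scene","side"):
  imaging.camera(c)
  for q in("new_a_mid","new_b_mid","old_rear_mid","old_front_mid"):
    for r in nets.mark_of(c,q): print(c,q,round(r["confidence"],2),np.round(r["position"],0),np.round(ray(c,r["position"],.031),4),np.round(ray(c,r["position"],.025),4))
E
```

```text
16.35 [ 0.54669436 -0.09808354  0.16436546] 0.08529650312700937
w old_rear_mid 0.78 [258. 126.] [ 0.4927 -0.0956  0.031 ]
m old_rear_mid 0.79 [257. 130.  33.  37.]
w old_front_mid 0.7 [255.  94.] [ 0.4599 -0.098   0.031 ]
m old_front_mid 0.71 [254.  91.  38.  43.]
scene new_a_mid 0.63 [229. 152.] [0.5711 0.2525 0.031 ] [0.5767 0.262  0.025 ]
scene new_b_mid 0.85 [306. 222.] [ 0.5469 -0.0938  0.031 ] [ 0.5522 -0.0878  0.025 ]
scene old_rear_mid 0.91 [285. 231.] [ 0.4934 -0.0937  0.031 ] [ 0.4982 -0.0877  0.025 ]
scene old_rear_mid 0.58 [243. 199.] [0.4852 0.0514 0.031 ] [0.4899 0.0588 0.025 ]
scene old_rear_mid 0.3 [257. 188.] [0.5357 0.0708 0.031 ] [0.5409 0.0785 0.025 ]
scene old_front_mid 0.9 [271. 240.] [ 0.4517 -0.1016  0.031 ] [ 0.4562 -0.0956  0.025 ]
side new_a_mid 0.82 [187. 260.] [0.5863 0.2815 0.031 ] [0.5895 0.2752 0.025 ]
side new_b_mid 0.73 [247. 182.] [ 0.5507 -0.1087  0.031 ] [ 0.5535 -0.1189  0.025 ]
side old_rear_mid 0.59 [267. 179.] [ 0.4927 -0.1402  0.031 ] [ 0.4949 -0.1507  0.025 ]
side old_front_mid 0.6 [275. 192.] [ 0.4521 -0.0742  0.031 ] [ 0.4539 -0.0841  0.025 ]
```

Placed: new_b is at about x = 0.546, with the old spools at 0.493 and 0.455. Now over to the second new spool.

Emit:
jog_arm:
  steps: "-4 38 0 0 1;-4 38 0 0 1;-4 38 0 0 1;-4 38 0 0 1;-4 38 0 0 1;-4 38 0 0 1;-4 38 0 0 1;-4 38 0 0 1;-4 38 0 0 1;-2 31 0 0 1;0 0 0 0 1;0 0 0 0 1"

```text
time_s: 18.4
position: [0.5806, 0.2756, 0.1573]
orientation: [-0.0, -0.001, 1.0, -0.0]
ft_force: [0.1, -0.6, 0.2]
opening: 0.0854
gripper_force: 0.0
```

```bash
python3 - <<'E'
from h import *
o=status.get_obs();print(o["time_s"],o["position"],o["opening"])
i=imaging.camera_info("wrist");im=save("wrist","w8.png").astype(int)
for f in (nets.mark_of,nets.masks_of):
  for r in f("wrist","new_a_mid"):
    p=r.get("position",r.get("extent"));print(round(r["confidence"],2),np.round(p,1),np.round(ray("w",p[:2],.025,i),4))
T=np.array(i["T"])
for z in(.0,.05):
  k=T[:3,:3].T@(np.array([.585,.277,z])-T[:3,3]);u=[i["fx"]*k[0]/k[2]+i["cx"],i["fy"]*k[1]/k[2]+i["cy"]];print(z,np.round(u,1),i["fx"]*.038/k[2])
hsv=cv2.cvtColor(im.astype(np.uint8),cv2.COLOR_RGB2HSV)
u=np.array(u,int)
for r in range(u[1]-44,u[1]+45,4): print(r,"".join("Y" if 23<=h and s>120 and v>90 else "R" if (h<9 or h>170) and s>100 else "w" if h<23 and s>60 else "." for h,s,v in hsv[r,u[0]-60:u[0]+60:2]))
E
```

```text
18.4 [0.58063739 0.27562484 0.15730329] 0.08537191032157995
0.65 [250.8 183.2] [0.5905 0.2702 0.025 ]
0.92 [253.1 185.8  36.2  39.7] [0.5937 0.2729 0.025 ]
0.0 [256.6 173.7] 30.400712931645433
0.05 [256.6 184.3] 35.348745275961036
140 YYYYYYYYYYYYYYYYYYYYYYYYYYYYYYYYYYYYYYYYYYYYYYYYYYYYYYYYYYYY
144 YYYYYYYYYYYYYYYYYYYYYYYYYYYYYYYYYYYYYYYYYYYYYYYYYYYYYYYYYYYY
148 YYYYYYYYYYYYYYYYYYYYYYYYYYYYYYYYYYYYYYYYYYYYYYYYYYYYYYYYYYYY
152 YYYYYYYYYYYYYYYYYYYYYYYYYYYYYYYYYYYYYYYYYYYYYYYYYYYYYYYYYYYY
156 YYYYYYYYYYYYYYYYYYYYYYYYYYYYYYYYYYYYYYYYYYYYYYYYYYYYYYYYYYYY
160 YYYYYYYYYYYYYYYYYYYYYYYYYYYYYYYYYYYYYYYYYYYYYYYYYYYYYYYYYYYY
164 YYYYYYYYYYYYYYYYYYYYYYYYYwwwwwwwYYYYYYYYYYYYYYYYYYYYYYYYYYYY
168 YYYYYYYYYYYYYYYYYYYYYYwwwwwwwwwwwwYYYYYYYYYYYYYYYYYYYYYYYYYY
172 YYYYYYYYYYYYYYYYYYYYYwwwwwwwwwwwwwwYYYYYYYYYYYYYYYYYYYYYYYYY
176 YYYYYYYYYYYYYYYYYYYYwwwwwwwwwwwwwwwwYYYYYYYYYYYYYYYYYYYYYYYY
180 YYYYY.YYYYYYYYYYYYYYwwwwwwwwwwwwwwwwYYYYYYYYYYYYYYYYYYYYYYYY
184 YYYYYYYYYYYYYYYYYYYwwwwwwwwwwwwwwwwwYYYYYYYYYYYYYYYYYYYYYYYY
188 YYYYYYYYYYYYYYYYYY.wwwwwwwwwwwwwwwwwwYYYYYYYYYYYYYYYYYYYYYYY
192 YYYYYYYYYYYYYYYYY..wwwwwwwwwwwwwwwwwYYYYYYYYYYYYYYYYYYYYYYYY
196 YYYYYYYYYYYYYYYYY...wwwwwwwwwwwwwwwwYYYYYYYYYYYYYYYYYYYYYYYY
200 YYYYYYYYYYYYYYYY.....YwwwwwwwwwwwwYYYYYYYYYYYYYYYYYYYYYYYYYY
204 YYYYYYYYYYYYYYY.......YYYYwwwwYYYYYYYYYYYYYYYYYYYYYYYYYYYYYY
208 YYYYYYYYYYYYYYYYYYYYYYYYYYYYYYYYYYYYYYYYYYYYYYYwYYYYYYYYYYYY
212 YYYYYYYYYYYYYYYYYYYYYYYYYYYYYYYYYYYYYYYYYYYYYYwwwYYYYYYYYYYY
216 YYYYYYYYYYYYYYYYYYYYYYYYYYYYYYYYYYYYYYYYYYYYYYYwwwYYYYYYYYYY
220 YYYYYYYYYYYYYYYYYYYYYYYYYYYYYYYYYYYYYYYYYYYYYYYYwwYYYYYYYYYY
224 YYYYYYYYYYYYYYYYYYYYYYYYYYYYYYYYYYYYYYYYYYYYYYYYYYYYYYYYYYYY
228 YYYYYYYYYYYYYYYYYYYYYYYYYYYYYYYYYYYYYYYYYYYYYYYYYYYYYYYYYYYY
```

The flange centre is at about (252,187), which puts the spool near (0.588, 0.272). Descend and grip.

Emit:
jog_arm:
  steps: "-7.5 -3.5 30 0 1;0 0 40 0 1;0 0 40 0 1;0 0 25 0 1;0 0 14 0 1;0 0 6 0 1;0 0 0 0 1"

```text
time_s: 19.25
position: [0.5888, 0.2712, 0.003]
orientation: [0.0, 0.0, 1.0, -0.0]
ft_force: [0.1, -0.2, -0.3]
opening: 0.0852
gripper_force: 0.0
```

Emit:
jog_arm:
  steps: "0 0 0 0 1;0 0 0 0 0;0 0 0 0 0;0 0 0 0 0;0 0 0 0 0;0 0 0 0 0;0 0 0 0 0;0 0 0 0 0"

```text
time_s: 20.05
position: [0.5888, 0.2718, 0.0036]
orientation: [0.0, -0.0, 1.0, 0.0]
ft_force: [-1.3, -1.3, 5.7]
opening: 0.0365
gripper_force: 29.8
```

Emit:
jog_arm:
  steps: "0 0 -20 0 0;0 0 -40 0 0;0 0 -40 0 0;0 -30 0 0 0;0 -40 0 0 0;0 -45 0 0 0;0 -45 0 0 0;-1 -45 0 0 0;-1 -45 0 0 0;0 -45 0 0 0;0 -45 0 0 0;0 -28.5 0 0 0"

```text
time_s: 21.25
position: [0.5898, -0.0997, 0.1026]
orientation: [-0.0, 0.001, 1.0, -0.0]
ft_force: [0.7, 0.7, -1.7]
opening: 0.0368
gripper_force: 30.3
```

Emit:
jog_arm:
  steps: "0 0 0 0 0;0 0 0 0 0"

```text
time_s: 21.45
position: [0.5902, -0.0977, 0.1025]
orientation: [-0.0, 0.001, 1.0, 0.0]
ft_force: [-1.3, -0.6, -0.6]
opening: 0.0362
gripper_force: 30.3
```

```bash
python3 - <<'E'
from h import *
o=status.get_obs();print(o["position"],o["opening"])
i=imaging.camera_info("wrist");imaging.camera("wrist")
for q in("new_b_mid","new_a_mid","old_rear_mid","old_front_mid"):
  for r in nets.mark_of("wrist",q): print("w",q,round(r["confidence"],2),np.round(r["position"],0),np.round(ray("w",r["position"],.031,i),4),np.round(ray("w",r["position"],.13,i),4))
E
```

```text
[ 0.5901608  -0.09771775  0.10249169] 0.036177299955770306
w new_b_mid 0.78 [255. 138.] [ 0.542  -0.0979  0.031 ] [ 0.5319 -0.0974  0.13  ]
w new_b_mid 0.35 [471.  28.] [0.4549 0.0758 0.031 ] [0.4796 0.007  0.13  ]
w new_a_mid 0.93 [256. 233.] [ 0.635  -0.0967  0.031 ] [ 0.5879 -0.0967  0.13  ]
w old_rear_mid 0.69 [258.  80.] [ 0.4939 -0.0951  0.031 ] [ 0.503  -0.0957  0.13  ]
w old_front_mid 0.56 [251.  33.] [ 0.4582 -0.101   0.031 ] [ 0.4816 -0.0993  0.13  ]
w old_front_mid 0.46 [470.  25.] [0.4527 0.0748 0.031 ] [0.4783 0.0064 0.13  ]
```

The neighbour is at x about 0.543 and the held spool at 0.588. Shift 2 mm back, lower, release, retreat.

Emit:
jog_arm:
  steps: "-2 0 25 0 0;0 0 25 0 0;0 0 20 0 0;0 0 12 0 0;0 0 6 0 0;0 0 3 0 0;0 0 0 0 0;0 0 1.5 0 0;0 0 0 0 0"

```text
time_s: 22.6
position: [0.5929, -0.097, 0.0109]
orientation: [0.001, 0.0, 1.0, 0.0]
ft_force: [0.6, -0.2, -0.7]
opening: 0.0367
gripper_force: 30.3
```

Emit:
jog_arm:
  steps: "0 0 0 0 0.6;0 0 0 0 0.8;0 0 0 0 1;0 0 0 0 1;0 0 -20 0 1;0 0 -40 0 1;0 0 -50 0 1;0 0 -40 0 1;0 0 0 0 1;0 0 0 0 1"

```text
time_s: 23.6
position: [0.593, -0.0969, 0.1617]
orientation: [0.001, 0.0, 1.0, 0.0]
ft_force: [0.1, 0.0, -0.2]
opening: 0.0855
gripper_force: 0.0
```

```bash
python3 - <<'E'
from h import *
o=status.get_obs();print(o["time_s"],o["position"],o["opening"])
for c in("wrist","scene","side"):
  i=imaging.camera_info(c);im=save(c,"f_%s.png"%c)
  for q in("new_b_mid","new_a_mid","old_rear_mid","old_front_mid"):
    for r in nets.masks_of(c,q)[:2]:
      p=r["extent"];print(c,q,round(r["confidence"],2),np.round(p,0),np.round(ray(c,p[:2],.031,i),4))
i=imaging.camera_info("wrist");T=np.array(i["T"])
def pr(X): k=T[:3,:3].T@(np.array(X)-T[:3,3]);return [i["fx"]*k[0]/k[2]+i["cx"],i["fy"]*k[1]/k[2]+i["cy"]]
for x in(.4345,.4536,.4916,.545,.59): print(x,np.round(pr((x,-.097,.056)),1),np.round(pr((x,-.097,.018)),1))
hsv=cv2.cvtColor(cv2.imread("pics/f_wrist.png"),cv2.COLOR_BGR2HSV)
for r in range(4,232,4): print(r,"".join("Y" if 23<=h and s>120 and v>90 else "R" if (h<9 or h>170) and s>100 else "w" if h<23 and s>110 else "." for h,s,v in hsv[r,210:300:2]))
E
```

```text
23.6 [ 0.59302561 -0.09685149  0.16172764] 0.08548043372732131
wrist new_b_mid 0.95 [256. 134.  40.  41.] [ 0.5471 -0.0961  0.031 ]
wrist new_b_mid 0.62 [252. 111.  64. 190.] [ 0.5226 -0.0998  0.031 ]
wrist new_a_mid 0.68 [257. 177.  36.  44.] [ 0.5951 -0.0945  0.031 ]
wrist new_a_mid 0.2 [101. 139.  82.  44.] [ 0.5524 -0.2678  0.031 ]
wrist old_rear_mid 0.94 [256.  83.  35.  44.] [ 0.4941 -0.0965  0.031 ]
wrist old_front_mid 0.85 [253.  41.  40.  52.] [ 0.455 -0.099  0.031]
wrist old_front_mid 0.46 [422. 135.  46.  47.] [0.5482 0.0872 0.031 ]
scene new_a_mid 0.87 [323. 216.  20.  26.] [ 0.5923 -0.0963  0.031 ]
scene new_a_mid 0.73 [220. 201.  17.  18.] [0.4365 0.0716 0.031 ]
scene old_rear_mid 0.76 [286. 232.  18.  29.] [ 0.492  -0.0983  0.031 ]
scene old_rear_mid 0.6 [219. 202.  16.  17.] [0.4331 0.071  0.031 ]
scene old_front_mid 0.91 [272. 241.  21.  29.] [ 0.453  -0.1043  0.031 ]
side new_b_mid 0.64 [247. 184.  17.  18.] [ 0.5454 -0.0978  0.031 ]
side new_a_mid 0.58 [236. 182.  13.  18.] [ 0.5829 -0.0965  0.031 ]
side old_rear_mid 0.61 [265. 185.  16.  21.] [ 0.4914 -0.1012  0.0
[... 2443 characters left out ...]

176 YYYYYYYYYYwwww.wwwwwwwwwwwwwwwwwwwwwYYYYYYYYY
180 YYYYYYYYYYwwwwwwwwwwwwwwwwwwwwwwwwwwYYYYYYYYY
184 ..........wwww.wwwwwwwwwwwwwwwwwwwwww.....w..
188 ..........wwww..wwwwwwwwwwwwwww.wwww.........
192 ..........wwww...wwwwwwwwwwwww..wwww.........
196 ..........wwww.......wwwww......wwww.........
200 ..........wwww..................wwww.........
204 ..................................w........ww
208 ................................w........wwww
212 .............................................
216 .............................................
220 .............................................
224 .............................................
228 .............................................
```

```bash
python3 -c "
from workcell import job
print(job.sign_off())"
```

```text
the job is handed in; nothing more can be done
None
```

I handed the job in at about 24 s: the two old spools were pushed up against the front stop, touching each other, and both new spools then set upright in the lane behind them, with small gaps; the tins, jar and foam block weren't part of any move, though I did not re-measure them, and the sign-off gave no verdict.

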